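# Change watches on the timing stand

### The job

The watch with the blue dial has finished its test: take it off the timing stand and stand it upright in the rack bay marked by the two green tags. Then take the gold watch out of the rack and stand it upright in the slot of the timing stand. Both must be right down in their slots with the dial facing the same way as the dials do now on that rack or stand; do not disturb the other watches or anything else on the bench.

Things in the scene. Friction and masses are not known exactly. Their poses are not given: they have to be found in the camera images.
- gold_watch: Gold-coloured case, white dial: the one to be tested. It starts in one of the rack's bays. Strapless round watch head standing on edge on the flat ends of its two lower lugs: 12 mm thick (x), case 40 mm across (y), 48 tall, 56 to 112 g; lugs 11 thick, 30 apart over their outsides. Origin: centre of the underside; z up; x out of the dial, y to the crown (knob, reaches 24 mm). Case centre 24 mm up. Flat faces.
- blue_watch: Steel case, blue dial: the finished one. It starts in the slot of the timing stand. Strapless round watch head standing on edge on the flat ends of its two lower lugs: 12 mm thick (x), case 40 mm across (y), 48 tall, 56 to 112 g; lugs 11 thick, 30 apart over their outsides. Origin: centre of the underside; z up; x out of the dial, y to the crown (knob, reaches 24 mm). Case centre 24 mm up. Flat faces.
- black_watch_a: Steel case, black dial, white hands: stays in its rack bay. Strapless round watch head standing on edge on the flat ends of its two lower lugs: 12 mm thick (x), case 40 mm across (y), 48 tall, 56 to 112 g; lugs 11 thick, 30 apart over their outsides. Origin: centre of the underside; z up; x out of the dial, y to the crown (knob, reaches 24 mm). Case centre 24 mm up. Flat faces.
- black_watch_b: Dark grey case, black dial, orange hands: stays in its rack bay. Strapless round watch head standing on edge on the flat ends of its two lower lugs: 12 mm thick (x), case 40 mm across (y), 48 tall, 56 to 112 g; lugs 11 thick, 30 apart over their outsides. Origin: centre of the underside; z up; x out of the dial, y to the crown (knob, reaches 24 mm). Case centre 24 mm up. Flat faces.
- rack: Fixed wooden rack 176 (x) x 84 (y) x 12 mm; origin under its centre, z up. Four white slots at x = -60, -20, 20, 60 mm (28 mm of air between neighbouring watches), floors 12 mm above the origin. Slot: 15 wide (x), 34 long (y), flared rim 10 mm above its floor, rim reaches 12 mm either side of its middle. Dials face the rack's +x. Three slots taken, one free. Yaw varies.
- tag: Two flat green tags, 22 x 12 x 1 mm, fixed on the rack at the two ends (33 mm either side along y) of the one free bay. Origin: the centre of that bay's slot floor; axes as the rack's.
- stand: Fixed timing stand: grey base 100 (x) x 120 (y) x 22 mm, on it an aluminium block up to 30 mm with one red slot. Origin under the base centre, z up. Its watch has the dial towards the stand's +x. Place and yaw vary; stand and rack may swap sides of the bench.
- stand_slot (a point): Centre of the floor of the stand's red slot, 30 mm above the bench; axes as the stand's. Slot as in the rack: 15 mm wide (x), 34 mm long (y), walls and lips 10 mm high.
- gold_watch_dial (a point): Centre of the gold watch's dial face (6 mm along x, 24 mm up from its origin).
- blue_watch_dial (a point): Centre of the blue watch's dial face (6 mm along x, 24 mm up from its origin).
- carousel: Fixed carousel of small screwdrivers with coloured tops between the rack and the stand, 80 mm across, 120 mm tall; origin under its centre. An obstacle to lift over.
- tin: Small white and steel tin, 42 mm across, 45 mm tall, by the stand; origin under its centre. Bystander.
- loupe: Black eye loupe, 34 mm across, 30 mm tall, by the rack's end; origin under its centre. Bystander.
- tweezers: Steel tweezers, 115 mm long, 4 mm high, lying by the rack's other end; origin under their middle. Bystander.
- screwdriver: Small screwdriver, about 110 mm long, 10 mm high, lying beside the stand; origin under its middle. Bystander.
- ball_dish: Blue ball in a black dish, 90 mm across, 80 mm tall, at the back; origin under its centre. Bystander.
- parts_tray: Black compartment tray, 110 x 160 x 18 mm, at the far side edge of the working area; origin under its centre. Bystander.
Not all that is in view belongs to the job. Leave any red look-alike of the blue_watch alone.

How it is judged:
By the outcome, as a careful person would: the job done as asked, in the order asked, and still so for the second after the job is handed in, with the robot touching nothing.
It also fails if it takes over 64 s, if anything falls off the work surface, if the arm or the gripper's body presses on something with over 40 N, if the wrist force passes 120 N, or if a joint passes its speed limit or range.

### The arm

A 7-joint arm with a two-finger parallel gripper is mounted at the origin on the work surface. World frame = base frame: x ahead of the robot, y to its left, z up, the work surface at z = 0. Lengths are in m, angles in rad, forces in N, time in s.
With the tool pointing down it reaches from about 0.425 to 0.975 m from the base axis. Payload 16.7 kg.
Tool frame: the origin (TCP) lies at the very end of the fingers, on their centre line; the grasp point (between the pads) lies 19 mm behind it; y points along the fingers, z is the direction in which the jaws open and shut, and the axes are right-handed (so a half turn about y gives the same grasp; the last joint's range is limited). The gripper opens to 85 mm and grips with 20 to 120 N. Pads are 22 mm wide; open, the fingers measure 114 mm over their backs; the gripper's body (76 mm by 85 mm) begins 54 mm behind the grasp point. The pads swing forward as they close: fully open they stand 13 mm farther back than shut.
Start: joints at [0.985, 0.426, 0.074, 1.606, -0.034, 1.111, -0.067], TCP at [0.286, -0.612, 0.231] pointing down, gripper open.
Joint ranges: [-2.85, 2.85], [-0.5, 2.14], [-1.23, 1.37], [0.21, 2.46], [-1.02, 4.16], [0.16, 2.05], [-2.73, 2.73]. Speed limits (rad/s): [1.89, 1.89, 2.39, 2.39, 3.01, 3.01, 3.01].

### API

Orientations are given as a rotation vector (axis times angle).
In Python, from workcell import manip, optics, order gives the robot as it stands.
- The arm moves only by the tool jog_arm, never from a script. Its argument "plan" is a list of rows, each an object of numbers: "ax", "ay", "az": the turn, a rotation vector about the tool's x, y, z in rad; "tx", "ty", "tz": the shift along the tool's x, y, z in mm; "grip": the closure, from 0 (fully open) to 1 (shut). In form: [{"ax": .., "ay": .., "az": .., "tx": .., "ty": .., "tz": .., "grip": ..}, ...]. A call has 1 to 12 rows; each row is the pose to reach, as a shift and turn from the pose commanded when the call began, along the tool's axes at that moment; what a row does not reach only later rows make up. A row lasts 1/10 s, in which the tool goes at most 50 mm and 8.59 degrees, less where a joint would pass 70% of its speed; a pose out of reach is approached as far as the arm can. A call with a gripper value outside its range is refused whole. The fingers move at their own pace and stop on an object; "squeeze" is the grip in N (left out, the last holds). Time passes only in rows, so rows that repeat a pose let the fingers close. It gives the time, the measured TCP pose, the force and the opening at its end, in the units of the state.
- manip.get_state(): the state, without advancing time (a new reading comes with each control period).
- optics.capture(name): name is "scene" or "top" or "wrist"; returns a dict with "pixels" (400x640x3 uint8, red, green, blue), "K" (3x3 intrinsics, pixels), "rvec" (rotation vector, rad) and "tvec" (3), from world to camera coordinates, as OpenCV has them. Camera axes: x right, y down, z forward; pixel columns grow to the right and rows downward; lengths in m; the calibration is good to about 2 mm. A picture is of the moment at which its call begins. There is no depth.
- order.sign_off(): hands the job in, once; it reports no verdict.
Trained networks look in a picture, given as the dict that the camera call returned (one of the last four; its "shot" number tells which), for a name from the list of things; names that differ only in an ending like _2 or _b are one class to them, and where a whole thing is asked for, a point or a joint stands for the part that bears it (a point fixed in the world has none). Each returns a list of dicts, best first, with "p" (0 to 1); they miss things now and then, are a little off and sometimes report something else, mostly with a low value. They report only what shows in the picture. A call takes as long as a camera call. They do not tell look-alikes from the thing itself.
- optics.find_in(label, picture): "extent" ([centre column, centre row, width, height] in pixels, round what is visible of it).
- optics.silhouettes(label, picture): "region" (400x640 bool, what is visible of it) and "extent" ([centre column, centre row, width, height] in pixels, round what is visible of it).
The state is a dict: "t": time; "q": joint angles; "dq": joint speeds; "joint_torque": joint torques, N m; "position": TCP position; "tool_rot": TCP orientation; "wrist_force": force on the tool from outside, world axes, zero at the start; "wrist_torque": the same for the moment, N m; "finger_gap": finger opening in m.
Only numpy, scipy, OpenCV 4.12 (cv2) and the standard library are available. Lean on these libraries where they do the work, as an engineer would, in place of code of your own. Each camera call takes 0.05 s, during which the arm holds its last target.

## Working session

There is one attempt and no reset: what is moved stays moved. The work goes in short steps, Python scripts to look and compute and a tool call to move; the robot and the scene stay as the last step left them, time stands still between calls to the robot, and variables do not carry over. Pictures are saved under pics/ and viewed, and the job is handed in when it is done.

Besides the shell and the picture viewer there is one more tool, called by a JSON object that holds its "api" and its "payload". jog_arm: Moves the arm, as the interface text tells. Its arguments: {"type":"object","properties":{"plan":{"type":"array","items":{"type":"object","properties":{"ax":{"type":"number"},"ay":{"type":"number"},"az":{"type":"number"},"tx":{"type":"number"},"ty":{"type":"number"},"tz":{"type":"number"},"grip":{"type":"number"}}}},"squeeze":{"type":"number"}},"required":["plan"]}

```bash
ls; mkdir -p pics; python3 - <<'E'
from workcell import manip, optics
import cv2,numpy as np
print(manip.get_state())
for n in ["scene","top","wrist"]:
    p=optics.capture(n); cv2.imwrite(f"pics/{n}0.png",p["pixels"][:,:,::-1]); np.savez(f"pics/{n}0.npz",K=p["K"],rvec=p["rvec"],tvec=p["tvec"])
    print(n,p["K"].tolist(),np.array(p["rvec"]).tolist(),np.array(p["tvec"]).tolist())
E
```

```text
pics
{'t': 0.0, 'q': array([ 0.98453916,  0.42672863,  0.07383141,  1.60661341, -0.0341102 ,
        1.11079306, -0.06710047]), 'dq': array([ 0.0012158 ,  0.00189201, -0.00019421,  0.00127007,  0.00113022,
       -0.00079174,  0.00025493]), 'joint_torque': array([-1.34307633e-03, -9.49854040e+01,  3.75997782e+00, -4.63522589e+01,
        1.90661912e-02,  1.01878759e-02,  7.65535015e-05]), 'position': array([ 0.28534134, -0.61127114,  0.23060943]), 'tool_rot': array([-0.43970448,  1.98111268, -1.97860992]), 'wrist_force': array([ 0.50362412, -0.73096652,  0.01620693]), 'wrist_torque': array([-0.0472565 , -0.03700421, -0.00435897]), 'finger_gap': 0.08522589991036408}
scene [[498.58336834796665, 0.0, 318.96408534589904], [0.0, 498.58336834796665, 200.36007149561584], [0.0, 0.0, 1.0]] [1.8279994781641697, 1.4157360605764246, -0.7255806671649088] [-0.2156911997573309, -0.2743524084517614, 1.6956906635604487]
top [[501.60873136665265, 0.0, 314.73246580417685], [0.0, 501.60873136665265, 194.7413698045628], [0.0, 0.0, 1.0]] [2.2063529406262727, -2.1516165649258094, 0.07055311212258816] [0.07492065850861389, 0.5885618012549492, 1.11653026285173]
wrist [[345.4239439642402, 0.0, 320.43613848851714], [0.0, 345.4239439642402, 201.30533092938416], [0.0, 0.0, 1.0]] [-2.4326963521733584, 1.5506601786575254, 0.22987094789485535] [-0.6748004422229739, -0.0355477581443956, 0.3787079966835107]
```

View pics/scene0.png

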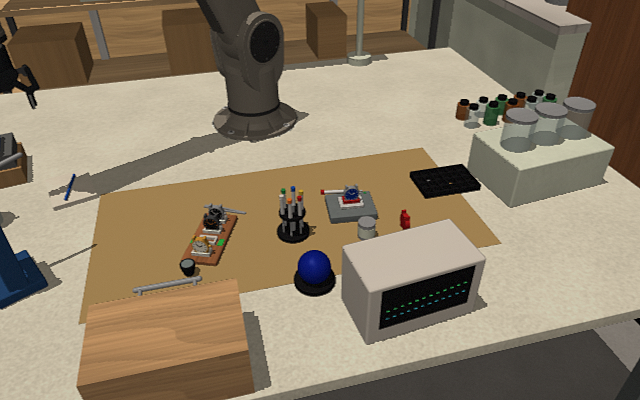

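View pics/top0.png

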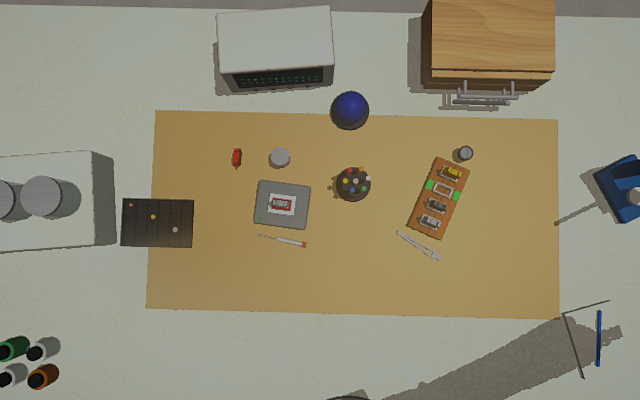

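View pics/wrist0.png

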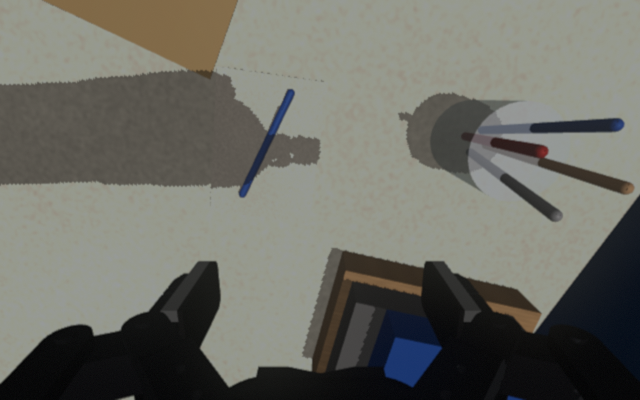

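```bash
cat > h.py <<'E'
from workcell import manip, optics
import cv2,numpy as np
from scipy.spatial.transform import Rotation as R
def cap(n,save=None):
    p=optics.capture(n)
    if save: cv2.imwrite(f"pics/{save}.png",p["pixels"][:,:,::-1])
    return p
def crop(p,name,c0,r0,c1,r1,s):
    im=p["pixels"][r0:r1,c0:c1,::-1]
    cv2.imwrite(f"pics/{name}.png",cv2.resize(im,None,fx=s,fy=s,interpolation=cv2.INTER_CUBIC))
def back(p,uv,z):
    uv=np.atleast_2d(np.array(uv,float)); Rm=cv2.Rodrigues(np.array(p["rvec"]))[0]; t=np.array(p["tvec"]).ravel()
    d=(np.linalg.inv(p["K"])@np.c_[uv,np.ones(len(uv))].T).T@Rm
    c=-Rm.T@t
    return c+d*((z-c[2])/d[:,2])[:,None]
def proj(p,X):
    return cv2.projectPoints(np.atleast_2d(np.array(X,float)),np.array(p["rvec"],float),np.array(p["tvec"],float),np.array(p["K"]),None)[0][:,0]
E
python3 - <<'E'
from h import *
p=cap("top"); crop(p,"topr",390,140,490,260,6); crop(p,"tops",225,140,325,260,6)
for l in ["rack","stand","tag","gold_watch","blue_watch","black_watch_a","carousel","tin","stand_slot","gold_watch_dial"]:
    for d in optics.silhouettes(l,p)[:4]:
        m=d["region"].astype(np.uint8); cs,_=cv2.findContours(m,0,2); c=max(cs,key=cv2.contourArea)
        r=cv2.minAreaRect(c)
        print(l,round(d["p"],2),np.round(d["extent"],1),r)
s=cap("scene"); crop(s,"sr",180,190,260,280,7); crop(s,"ss",300,170,390,230,7)
E
```

```text
rack 0.64 [437.7 195.   61.8  80.2] ((438.0533447265625, 197.76844787597656), (36.88419723510742, 76.3127212524414), 23.459022521972656)
stand 0.95 [282.7 204.8  62.   52.9] ((281.89501953125, 204.36605834960938), (54.14911651611328, 45.27467727661133), 6.911227226257324)
tag 0.66 [451.4 172.3  27.   10.6] ((451.1000671386719, 171.80003356933594), (19.677396774291992, 9.391485214233398), 26.56505012512207)
tag 0.53 [442.8 189.9  31.9  22.2] ((455.0, 196.0), (8.0, 6.0), 90.0)
gold_watch 0.63 [451.9 172.1  20.1  10. ] ((450.800048828125, 171.90000915527344), (19.230182647705078, 8.944271087646484), 26.56505012512207)
blue_watch 0.63 [279.8 203.2  25.2   9.7] ((279.0307922363281, 202.75384521484375), (20.093626022338867, 6.449806213378906), 7.125016689300537)
blue_watch 0.52 [236.9 158.5   8.2  15.4] ((236.0, 157.5), (17.0, 8.0), 90.0)
black_watch_a 0.69 [439.  204.3  17.6  12.5] ((437.7000427246094, 204.60000610351562), (18.782970428466797, 8.497057914733887), 26.56505012512207)
carousel 0.56 [354.6 182.9  37.5  35.2] ((353.0, 183.5), (35.0, 34.0), 90.0)
tin 0.67 [281.8 155.3  23.9  23.2] ((280.1000061035156, 156.2000274658203), (21.913463592529297, 18.782970428466797), 63.43495178222656)
tin 0.52 [451.5 172.7  19.2   9.3] ((450.83563232421875, 171.9383544921875), (19.311790466308594, 8.66104507446289), 20.556045532226562)
tin 0.2 [291.4 241.3  28.5  12.3] ((290.54913330078125, 241.28390502929688), (29.8302001953125, 4.565394401550293), 12.804265022277832)
gold_watch_dial 0.7 [451.7 173.2  19.2  10.1] ((451.4000549316406, 172.20001220703125), (16.099689483642578, 8.049844741821289), 26.56505012512207)
```

View pics/topr.png

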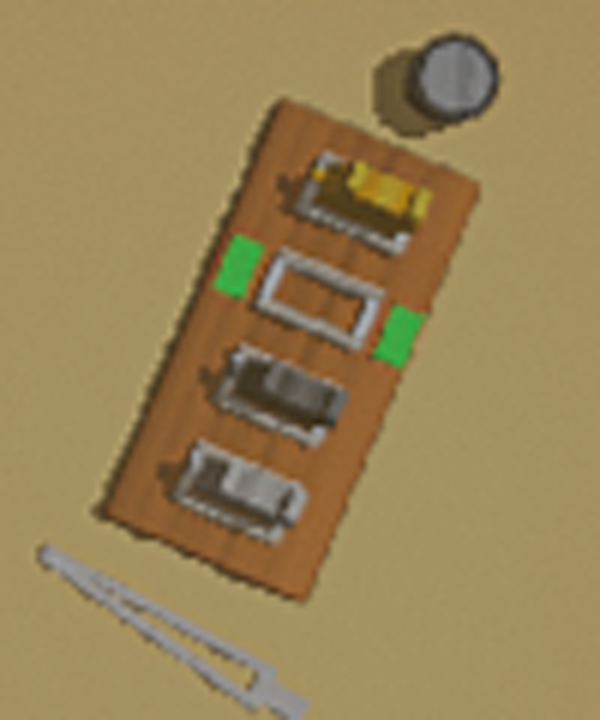

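View pics/tops.png

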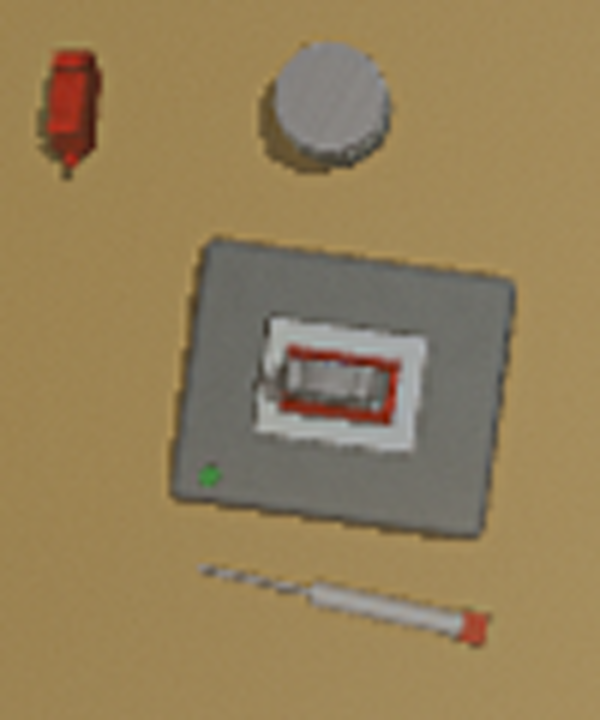

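View pics/sr.png

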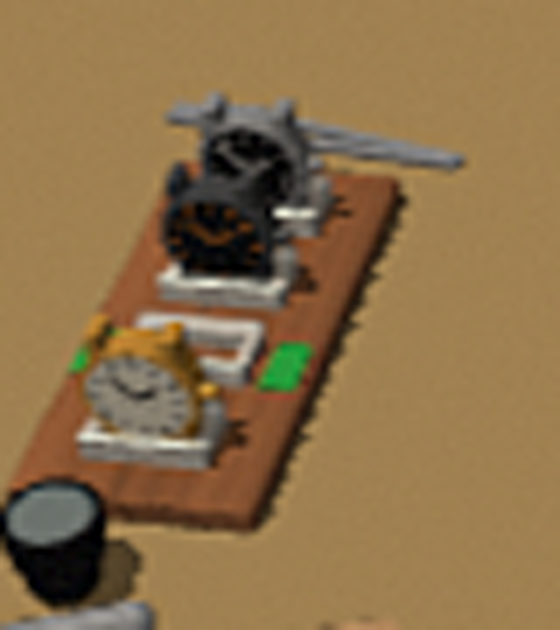

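View pics/ss.png

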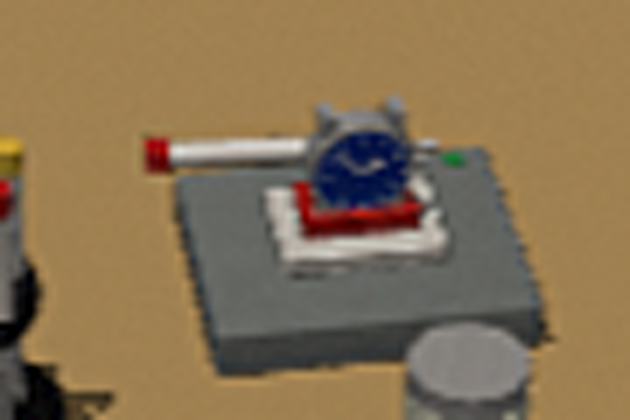

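```bash
python3 - <<'E'
from h import *
p=np.load("pics/top0.npz")
q=lambda pts,o,z: back(p,np.array(pts)/6+np.array(o)-0.5+1/12,z)
def rep(n,X):
    c=X.mean(0); e=(X[0]+X[1]-X[2]-X[3])/2; f=(X[0]+X[3]-X[1]-X[2])/2
    print(n,c.round(4),"xlen",np.linalg.norm(e).round(4),np.degrees(np.arctan2(e[1],e[0])).round(1),"ylen",np.linalg.norm(f).round(4),np.degrees(np.arctan2(-f[0],f[1])).round(1))
O=(225,140)
rep("stand",q([(212,240),(515,280),(482,537),(172,497)],O,.022))
rep("block",q([(272,316),(427,338),(412,452),(254,432)],O,.030))
rep("red",q([(287,345),(400,360),(392,424),(280,408)],O,.040))
O=(390,140)
rep("rack",q([(283,97),(480,185),(303,603),(103,512)],O,.012))
rep("slot",q([(275,247),(385,293),(363,350),(257,303)],O,.022))
print("tags",q([(238,267),(401,337)],O,.013))
s=manip.get_state(); print(R.from_rotvec(s["tool_rot"]).as_matrix().round(3))
w=np.load("pics/wrist0.npz"); Rw=cv2.Rodrigues(w["rvec"])[0]; c=-Rw.T@w["tvec"]
T=R.from_rotvec(s["tool_rot"]).as_matrix()
print("cam in tool",(T.T@(c-s["position"])).round(4)); print("cam axes in tool (cols x y z)\n",(T.T@Rw.T).round(3))
E
```

```text
stand [0.563  0.1631 0.022 ] xlen 0.0982 -6.4 ylen 0.117 -6.0
block [0.5639 0.164  0.03  ] xlen 0.0436 -6.4 ylen 0.0594 -6.2
red [0.5634 0.1638 0.04  ] xlen 0.0238 -5.0 ylen 0.0423 -6.4
rack [ 0.5877 -0.1927  0.012 ] xlen 0.1739 -22.5 ylen 0.0823 -23.1
slot [ 0.6061 -0.2005  0.022 ] xlen 0.0228 -18.9 ylen 0.0441 -22.2
tags [[ 0.61811142 -0.17150221  0.013     ]
 [ 0.5928869  -0.23360535  0.013     ]]
[[-0.906  0.     0.423]
 [-0.423  0.    -0.906]
 [-0.    -1.    -0.   ]]
cam in tool [-0.0751 -0.1413 -0.    ]
cam axes in tool (cols x y z)
 [[ 0.001  0.957  0.29 ]
 [ 0.    -0.29   0.957]
 [ 1.    -0.001 -0.   ]]
```

```bash
cat >> h.py <<'E'
def delta(x,y,z,yaw,frm=None):
    """from commanded (x,y,z,yawdeg) or measured state"""
    if frm is None:
        s=manip.get_state(); M=R.from_rotvec(s["tool_rot"]).as_matrix(); p0=s["position"]
    else:
        a=np.radians(frm[3]); zz=np.array([np.cos(a),np.sin(a),0]); yy=np.array([0,0,-1.]); M=np.c_[np.cross(yy,zz),yy,zz]; p0=np.array(frm[:3])
    a=np.radians(yaw); zz=np.array([np.cos(a),np.sin(a),0]); yy=np.array([0,0,-1.]); N=np.c_[np.cross(yy,zz),yy,zz]
    t=M.T@(np.array([x,y,z])-p0)*1000; r=R.from_matrix(M.T@N).as_rotvec()
    print("t",t.round(1),"a",r.round(4))
def st():
    s=manip.get_state(); M=R.from_rotvec(s["tool_rot"]).as_matrix()
    print("t",round(s["t"],2),"pos",s["position"].round(4),"yaw",np.degrees(np.arctan2(M[1,2],M[0,2])).round(2),"tilt",M[2].round(3),"F",s["wrist_force"].round(1),"gap",round(s["finger_gap"],4)); return s
E
python3 -c "
from h import *
delta(.5634,.1636,.20,-6.2)
delta(.5634,.1636,.20,-6.2,(.286,-.612,.231,-64.97))"
```

```text
t [-579.7   31.3 -584.9] a [ 0.     -1.0259 -0.    ]
t [-579.5   31.  -585.4] a [ 0.     -1.0257  0.    ]
```

{"api": "jog_arm", "payload": {"plan": [{"tx": -580, "ty": 31, "tz": -585, "ay": -1.026, "grip": 0.5}, {"tx": -580, "ty": 31, "tz": -585, "ay": -1.026, "grip": 0.5}, {"tx": -580, "ty": 31, "tz": -585, "ay": -1.026, "grip": 0.5}, {"tx": -580, "ty": 31, "tz": -585, "ay": -1.026, "grip": 0.5}, {"tx": -580, "ty": 31, "tz": -585, "ay": -1.026, "grip": 0.5}, {"tx": -580, "ty": 31, "tz": -585, "ay": -1.026, "grip": 0.5}, {"tx": -580, "ty": 31, "tz": -585, "ay": -1.026, "grip": 0.5}, {"tx": -580, "ty": 31, "tz": -585, "ay": -1.026, "grip": 0.5}, {"tx": -580, "ty": 31, "tz": -585, "ay": -1.026, "grip": 0.5}, {"tx": -580, "ty": 31, "tz": -585, "ay": -1.026, "grip": 0.5}, {"tx": -580, "ty": 31, "tz": -585, "ay": -1.026, "grip": 0.5}, {"tx": -580, "ty": 31, "tz": -585, "ay": -1.026, "grip": 0.5}], "squeeze": 40}}

```text
validation failed for argument at $.pl...
```

```bash
python3 -c "
from h import *
st(); delta(.5634,.1636,.20,-6.2)"
```

```text
t 0.75 pos [ 0.2855 -0.6116  0.2313] yaw -64.98 tilt [-0. -1. -0.] F [-0.2  0.1 -0.2] gap 0.0854
t [-579.7   31.3 -584.9] a [ 0.     -1.0259 -0.    ]
```

{"api": "jog_arm", "payload": {"plan": [{"ax": 0, "ay": -0.1, "az": 0, "tx": -30, "ty": 2, "tz": -30, "grip": 0.5}], "squeeze": 40}}

```text
t: 0.85
position: [0.2973, -0.575, 0.229]
tool_rot: [-0.525, 1.921, -1.924]
wrist_force: [0.6, 0.1, 0.4]
finger_gap: 0.0731
```

```bash
python3 -c "
from h import *
st(); delta(.5634,.1636,.20,-6.2)"
```

```text
t 0.85 pos [ 0.2973 -0.575   0.229 ] yaw -59.55 tilt [ 0.002 -1.     0.001] F [0.6 0.1 0.4] gap 0.0731
t [-603.8   27.2 -502. ] a [-0.     -0.9312  0.0025]
```

{"api": "jog_arm", "payload": {"plan": [{"ax": 0, "ay": -0.93, "az": 0, "tx": -604, "ty": 27, "tz": -502, "grip": 0.5}, {"ax": 0, "ay": -0.93, "az": 0, "tx": -604, "ty": 27, "tz": -502, "grip": 0.5}, {"ax": 0, "ay": -0.93, "az": 0, "tx": -604, "ty": 27, "tz": -502, "grip": 0.5}, {"ax": 0, "ay": -0.93, "az": 0, "tx": -604, "ty": 27, "tz": -502, "grip": 0.5}, {"ax": 0, "ay": -0.93, "az": 0, "tx": -604, "ty": 27, "tz": -502, "grip": 0.5}, {"ax": 0, "ay": -0.93, "az": 0, "tx": -604, "ty": 27, "tz": -502, "grip": 0.5}, {"ax": 0, "ay": -0.93, "az": 0, "tx": -604, "ty": 27, "tz": -502, "grip": 0.5}, {"ax": 0, "ay": -0.93, "az": 0, "tx": -604, "ty": 27, "tz": -502, "grip": 0.5}, {"ax": 0, "ay": -0.93, "az": 0, "tx": -604, "ty": 27, "tz": -502, "grip": 0.5}, {"ax": 0, "ay": -0.93, "az": 0, "tx": -604, "ty": 27, "tz": -502, "grip": 0.5}], "squeeze": 40}}

```text
t: 1.85
position: [0.4673, -0.0989, 0.2125]
tool_rot: [-1.158, 1.285, -1.286]
wrist_force: [1.4, -0.5, -0.3]
finger_gap: 0.0426
```

```bash
python3 -c "
from h import *
st(); delta(.5634,.1636,.20,-6.2)"
```

```text
t 1.85 pos [ 0.4673 -0.0989  0.2125] yaw -5.98 tilt [ 0.    -1.     0.001] F [ 1.4 -0.5 -0.3] gap 0.0426
t [-271.1   12.5   68.2] a [-0.0009  0.0038  0.0003]
```

{"api": "jog_arm", "payload": {"plan": [{"ax": 0, "ay": 0, "az": 0, "tx": -271, "ty": 12, "tz": 68, "grip": 0.62}, {"ax": 0, "ay": 0, "az": 0, "tx": -271, "ty": 12, "tz": 68, "grip": 0.62}, {"ax": 0, "ay": 0, "az": 0, "tx": -271, "ty": 12, "tz": 68, "grip": 0.62}, {"ax": 0, "ay": 0, "az": 0, "tx": -271, "ty": 12, "tz": 68, "grip": 0.62}, {"ax": 0, "ay": 0, "az": 0, "tx": -271, "ty": 12, "tz": 68, "grip": 0.62}, {"ax": 0, "ay": 0, "az": 0, "tx": -271, "ty": 12, "tz": 68, "grip": 0.62}, {"ax": 0, "ay": 0, "az": 0, "tx": -271, "ty": 12, "tz": 68, "grip": 0.62}, {"ax": 0, "ay": 0, "az": 0, "tx": -271, "ty": 12, "tz": 68, "grip": 0.62}, {"ax": 0, "ay": 0, "az": 0, "tx": -271, "ty": 12, "tz": 68, "grip": 0.62}], "squeeze": 40}}

```text
t: 2.75
position: [0.5626, 0.1606, 0.2001]
tool_rot: [-1.158, 1.286, -1.287]
wrist_force: [-0.4, -0.5, 0.4]
finger_gap: 0.0323
```

```bash
python3 -c "
from h import *
w=cap('wrist','w1'); st(); np.savez('pics/w1.npz',**{k:w[k] for k in('K','rvec','tvec')})
delta(.5634,.1636,.20,-6.2)
for l in ['blue_watch','stand','stand_slot']:
  for d in optics.find_in(l,w)[:3]: print(l,round(d['p'],2),np.round(d['extent'],1))
print('tcp->',proj(w,[[.5634,.1636,.04],[.5634,.1636,.078]]))
"
```

```text
t 2.8 pos [0.5627 0.1604 0.2003] yaw -6.06 tilt [ 0.001 -1.     0.   ] F [ 0.2 -0.3  0.5] gap 0.0322
t [-3.3  0.3  0.3] a [-0.0003  0.0025  0.0006]
blue_watch 0.9 [320.9 180.2  18.7  51.2]
blue_watch 0.6 [434.9  42.2  60.3  29.8]
stand 0.61 [322.1 171.2 106.1 124.6]
stand_slot 0.74 [323.1 169.9 110.4 126.7]
tcp-> [[319.57508051 179.35975115]
 [319.47480101 190.41679366]]
```

View pics/w1.png

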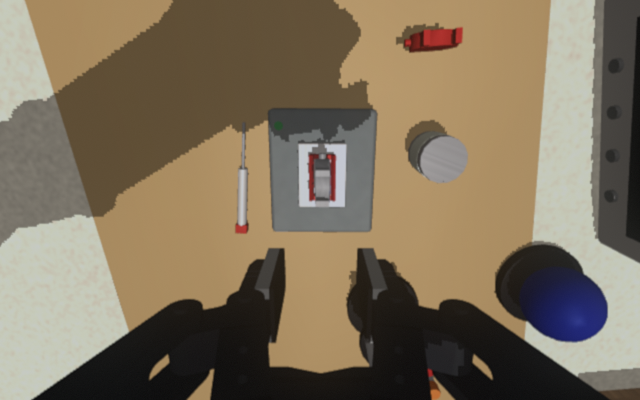

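```bash
python3 -c "
from h import *
im=cv2.imread('pics/w1.png')[125:225,270:380]
cv2.imwrite('pics/w1c.png',cv2.resize(im,None,fx=6,fy=6,interpolation=cv2.INTER_CUBIC))
w=np.load('pics/w1.npz')
def box(o,yaw,pts):
  a=np.radians(yaw);M=np.array([[np.cos(a),-np.sin(a),0],[np.sin(a),np.cos(a),0],[0,0,1]])
  return proj(w,np.array(pts)@M.T+o)
o=(.5634,.1636,.03)
print('rim',box(o,-6.2,[(-.012,-.021,.01),(.012,-.021,.01),(.012,.021,.01),(-.012,.021,.01)]).round(1))
print('casetop',box(o,-6.2,[(-.006,0,.044),(.006,0,.044),(0,.024,.024),(0,-.02,.024)]).round(1))
print('base',box((.5634,.1636,0),-6.2,[(-.05,-.06,.022),(.05,-.06,.022),(.05,.06,.022),(-.05,.06,.022)]).round(1))
"
```

```text
rim [[306.4 201.7]
 [332.7 201.8]
 [333.3 156.1]
 [306.  156. ]]
casetop [[312.  189.1]
 [327.  189.1]
 [319.6 155.3]
 [319.5 205.3]]
base [[269.4 233.8]
 [369.7 234. ]
 [375.5 109.5]
 [263.9 109.3]]
```

View pics/w1c.png

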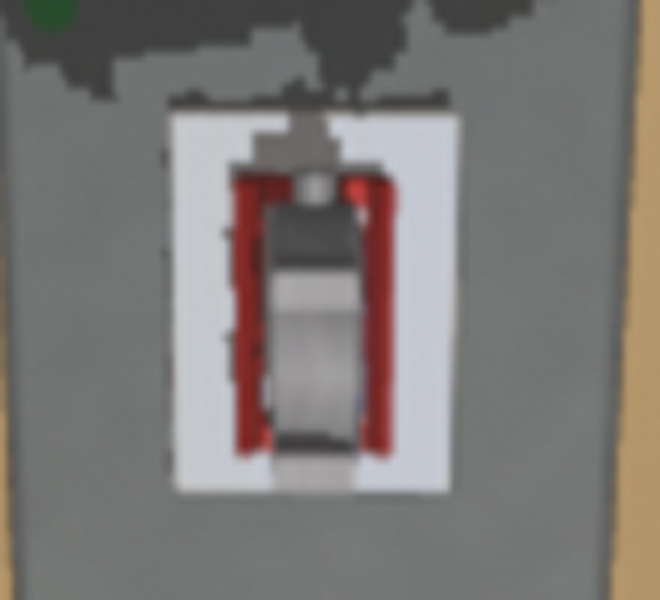

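```bash
python3 -c "
from h import *
im=cv2.imread('pics/w1.png')[240:340,240:400]
cv2.imwrite('pics/w1f.png',cv2.resize(im,None,fx=5,fy=5,interpolation=cv2.INTER_CUBIC))
w=np.load('pics/w1.npz')
s=manip.get_state();M=R.from_rotvec(s['tool_rot']).as_matrix()
for y in (-.005,-.019,-.03):
  print(y,proj(w,[s['position']+M@np.array([dx,y,dz]) for dx in(-.011,.011) for dz in (-.0161,.0161)]).round(1).tolist())
"
```

```text
-0.005 [[280.7, 249.4], [355.3, 249.4], [282.4, 294.2], [353.9, 294.2]]
-0.019 [[276.8, 264.6], [358.8, 264.5], [278.8, 312.9], [357.1, 312.8]]
-0.03 [[273.2, 278.7], [362.0, 278.6], [275.5, 330.2], [360.0, 330.1]]
```

View pics/w1f.png

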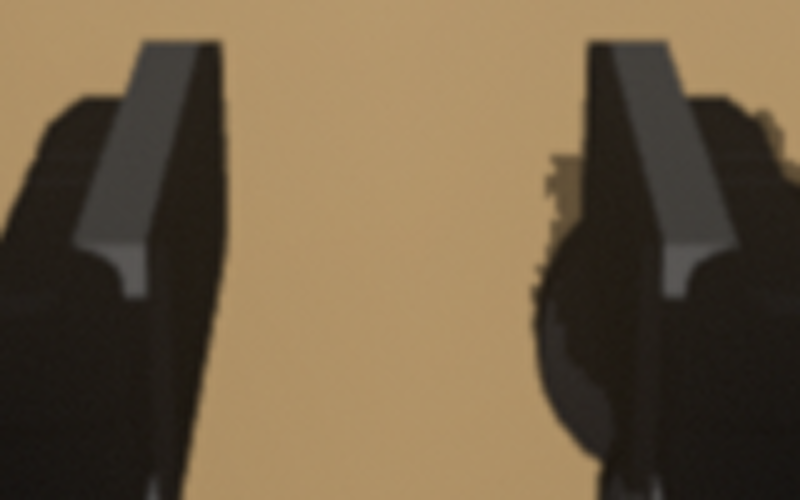

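```bash
python3 -c "
from h import *
st(); delta(.564,.1645,.10,-6.2)"
```

```text
t 2.95 pos [0.5628 0.1607 0.2004] yaw -6.04 tilt [ 0. -1.  0.] F [-0.2  0.1 -1.2] gap 0.0325
t [ -3.9 100.4   0.8] a [-0.0004  0.0027  0.0003]
```

{"api": "jog_arm", "payload": {"plan": [{"ax": 0, "ay": 0.003, "az": 0, "tx": -3.9, "ty": 50, "tz": 0.8, "grip": 0.62}, {"ax": 0, "ay": 0.003, "az": 0, "tx": -3.9, "ty": 100, "tz": 0.8, "grip": 0.62}, {"ax": 0, "ay": 0.003, "az": 0, "tx": -3.9, "ty": 100, "tz": 0.8, "grip": 0.62}, {"ax": 0, "ay": 0.003, "az": 0, "tx": -3.9, "ty": 100, "tz": 0.8, "grip": 0.62}, {"ax": 0, "ay": 0.003, "az": 0, "tx": -3.9, "ty": 100, "tz": 0.8, "grip": 0.62}], "squeeze": 40}}

```text
t: 3.45
position: [0.5653, 0.166, 0.1028]
tool_rot: [-1.154, 1.286, -1.288]
wrist_force: [0.2, 1.4, -0.0]
finger_gap: 0.0321
```

```bash
python3 -c "
from h import *
w=cap('wrist','w2'); st(); crop(w,'w2c',240,130,400,320,4)"
```

```text
t 3.5 pos [0.5654 0.1659 0.1029] yaw -6.15 tilt [-0.001 -1.     0.003] F [-0.4  0.  -0.3] gap 0.0326
```

View pics/w2c.png

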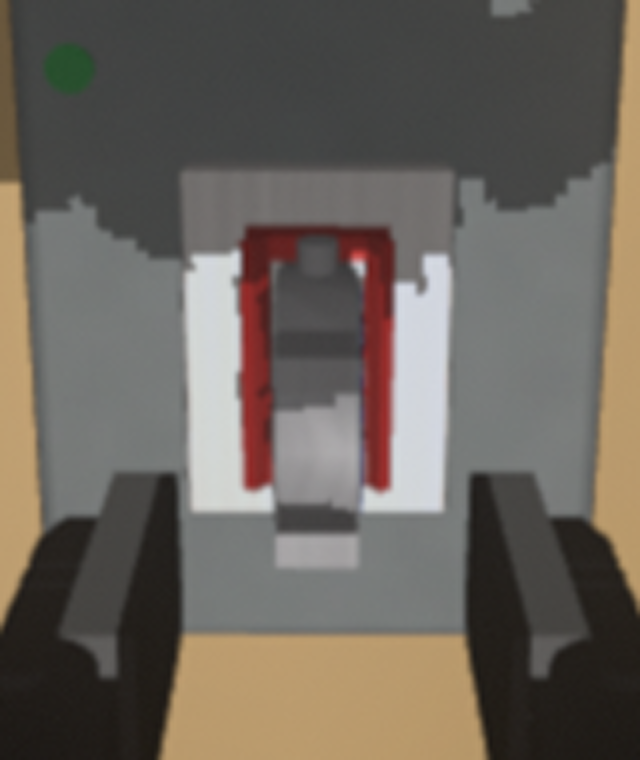

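{"api": "jog_arm", "payload": {"plan": [{"ax": 0, "ay": 0, "az": 0, "tx": 1, "ty": 20, "tz": -0.8, "grip": 0.62}, {"ax": 0, "ay": 0, "az": 0, "tx": 1, "ty": 40, "tz": -0.8, "grip": 0.62}, {"ax": 0, "ay": 0, "az": 0, "tx": 1, "ty": 57, "tz": -0.8, "grip": 0.62}, {"ax": 0, "ay": 0, "az": 0, "tx": 1, "ty": 57, "tz": -0.8, "grip": 0.62}, {"ax": 0, "ay": 0, "az": 0, "tx": 1, "ty": 57, "tz": -0.8, "grip": 0.62}, {"ax": 0, "ay": 0, "az": 0, "tx": 1, "ty": 57, "tz": -0.8, "grip": 0.62}], "squeeze": 40}}

```text
t: 4.1
position: [0.5637, 0.165, 0.0443]
tool_rot: [-1.155, 1.287, -1.288]
wrist_force: [0.1, 0.3, 0.2]
finger_gap: 0.0322
```

```bash
python3 -c "
from h import *
w=cap('wrist','w3'); st(); crop(w,'w3c',240,130,400,320,4)"
```

```text
t 4.15 pos [0.5637 0.1649 0.0443] yaw -6.14 tilt [-0.001 -1.     0.001] F [-0.7  1.1  0.1] gap 0.0326
```

View pics/w3c.png

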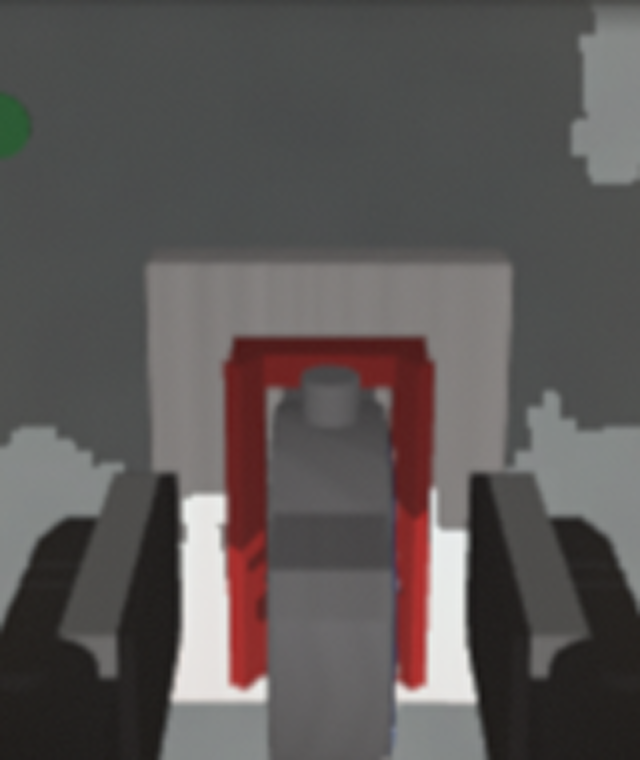

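{"api": "jog_arm", "payload": {"plan": [{"ax": 0, "ay": 0, "az": 0, "tx": 0, "ty": 0, "tz": 0.9, "grip": 0.62}, {"ax": 0, "ay": 0, "az": 0, "tx": 0, "ty": 0, "tz": 0.9, "grip": 0.75}, {"ax": 0, "ay": 0, "az": 0, "tx": 0, "ty": 0, "tz": 0.9, "grip": 0.8}, {"ax": 0, "ay": 0, "az": 0, "tx": 0, "ty": 0, "tz": 0.9, "grip": 0.85}, {"ax": 0, "ay": 0, "az": 0, "tx": 0, "ty": 0, "tz": 0.9, "grip": 1}, {"ax": 0, "ay": 0, "az": 0, "tx": 0, "ty": 0, "tz": 0.9, "grip": 1}, {"ax": 0, "ay": 0, "az": 0, "tx": 0, "ty": 0, "tz": 0.9, "grip": 1}, {"ax": 0, "ay": 0, "az": 0, "tx": 0, "ty": 0, "tz": 0.9, "grip": 1}], "squeeze": 40}}

```text
t: 4.95
position: [0.564, 0.1646, 0.0433]
tool_rot: [-1.157, 1.288, -1.288]
wrist_force: [-1.9, -1.4, 5.8]
finger_gap: 0.0116
```

```bash
python3 -c "
from h import *
w=cap('wrist','w4'); st(); crop(w,'w4c',240,130,400,320,4)"
```

```text
t 5.0 pos [0.5639 0.1645 0.0433] yaw -6.13 tilt [ 0. -1.  0.] F [-1.5 -0.8  4.6] gap 0.0111
```

View pics/w4c.png

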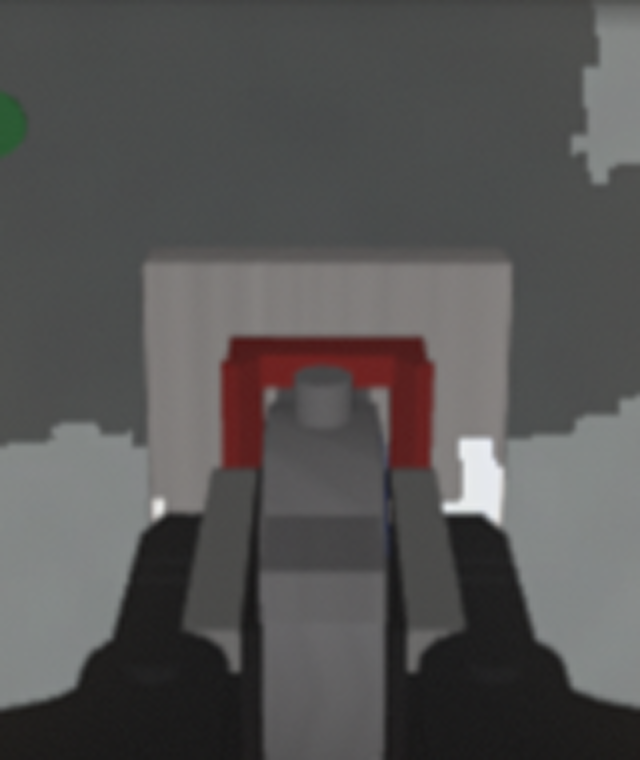

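{"api": "jog_arm", "payload": {"plan": [{"ax": 0, "ay": 0, "az": 0, "tx": 0, "ty": -10, "tz": 0, "grip": 1}, {"ax": 0, "ay": 0, "az": 0, "tx": 0, "ty": -25, "tz": 0, "grip": 1}, {"ax": 0, "ay": 0, "az": 0, "tx": 0, "ty": -60, "tz": 0, "grip": 1}, {"ax": 0, "ay": 0, "az": 0, "tx": 0, "ty": -100, "tz": 0, "grip": 1}, {"ax": 0, "ay": 0, "az": 0, "tx": 0, "ty": -140, "tz": 0, "grip": 1}, {"ax": 0, "ay": 0, "az": 0, "tx": 0, "ty": -157, "tz": 0, "grip": 1}, {"ax": 0, "ay": 0, "az": 0, "tx": 0, "ty": -157, "tz": 0, "grip": 1}, {"ax": 0, "ay": 0, "az": 0, "tx": 0, "ty": -157, "tz": 0, "grip": 1}, {"ax": 0, "ay": 0, "az": 0, "tx": 0, "ty": -157, "tz": 0, "grip": 1}, {"ax": 0, "ay": 0, "az": 0, "tx": 0, "ty": -157, "tz": 0, "grip": 1}], "squeeze": 40}}

```text
t: 6.0
position: [0.5634, 0.1644, 0.1992]
tool_rot: [-1.158, 1.289, -1.287]
wrist_force: [0.9, -0.1, -0.9]
finger_gap: 0.0113
```

```bash
python3 -c "
from h import *
w=cap('wrist','w5'); st(); crop(w,'w5c',260,120,380,310,4)
delta(.606,-.2005,.182,-22.4)"
```

```text
t 6.05 pos [0.5635 0.1645 0.1992] yaw -6.12 tilt [ 0.    -1.    -0.002] F [-0.9 -0.6 -0.4] gap 0.0111
t [358.3  17.2  81.2] a [0.0015 0.2841 0.0006]
```

View pics/w5c.png

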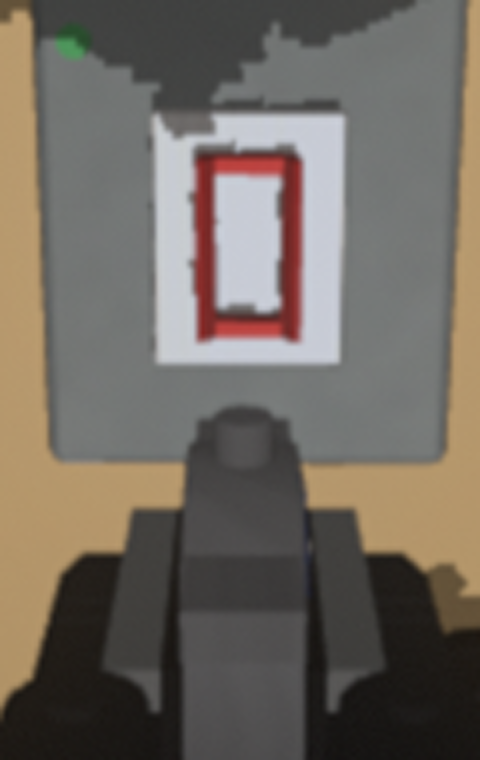

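{"api": "jog_arm", "payload": {"plan": [{"ax": 0, "ay": 0.1, "az": 0, "tx": 50, "ty": 0, "tz": 11, "grip": 1}, {"ax": 0, "ay": 0.284, "az": 0, "tx": 358, "ty": 0, "tz": 81, "grip": 1}, {"ax": 0, "ay": 0.284, "az": 0, "tx": 358, "ty": 0, "tz": 81, "grip": 1}, {"ax": 0, "ay": 0.284, "az": 0, "tx": 358, "ty": 0, "tz": 81, "grip": 1}, {"ax": 0, "ay": 0.284, "az": 0, "tx": 358, "ty": 0, "tz": 81, "grip": 1}, {"ax": 0, "ay": 0.284, "az": 0, "tx": 358, "ty": 0, "tz": 81, "grip": 1}, {"ax": 0, "ay": 0.284, "az": 0, "tx": 358, "ty": 0, "tz": 81, "grip": 1}, {"ax": 0, "ay": 0.284, "az": 0, "tx": 358, "ty": 10, "tz": 81, "grip": 1}, {"ax": 0, "ay": 0.284, "az": 0, "tx": 358, "ty": 18, "tz": 81, "grip": 1}, {"ax": 0, "ay": 0.284, "az": 0, "tx": 358, "ty": 18, "tz": 81, "grip": 1}, {"ax": 0, "ay": 0.284, "az": 0, "tx": 358, "ty": 18, "tz": 81, "grip": 1}, {"ax": 0, "ay": 0.284, "az": 0, "tx": 358, "ty": 18, "tz": 81, "grip": 1}], "squeeze": 40}}

```text
t: 7.25
position: [0.6066, -0.1985, 0.1825]
tool_rot: [-0.999, 1.49, -1.49]
wrist_force: [0.5, -0.1, -0.0]
finger_gap: 0.0112
```

{"api": "jog_arm", "payload": {"plan": [{"ax": 0, "ay": 0, "az": 0, "tx": 0, "ty": 0, "tz": 0, "grip": 1}, {"ax": 0, "ay": 0, "az": 0, "tx": 0, "ty": 0, "tz": 0, "grip": 1}, {"ax": 0, "ay": 0, "az": 0, "tx": 0, "ty": 0, "tz": 0, "grip": 1}], "squeeze": 40}}

```text
t: 7.55
position: [0.6063, -0.1998, 0.1824]
tool_rot: [-0.998, 1.491, -1.491]
wrist_force: [-0.6, 0.7, -0.9]
finger_gap: 0.0112
```

```bash
python3 -c "
from h import *
w=cap('wrist','w6'); st(); crop(w,'w6c',240,100,400,300,4)
delta(.606,-.2005,.1812,-22.4)"
```

```text
t 7.6 pos [ 0.6063 -0.1999  0.1824] yaw -22.39 tilt [-0. -1.  0.] F [-0.2  0.3 -0.5] gap 0.0115
t [ 0.6  1.2 -0.1] a [-0.0003  0.0001 -0.    ]
```

View pics/w6c.png

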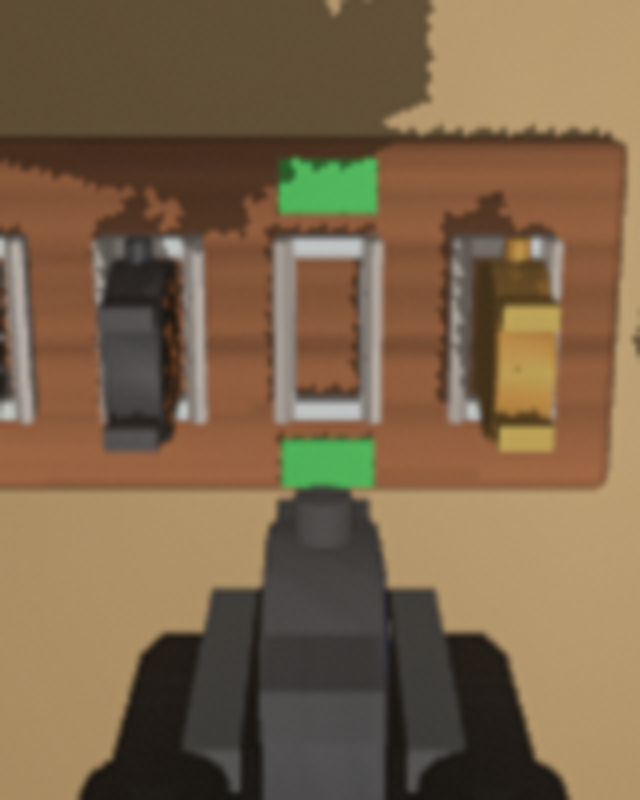

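{"api": "jog_arm", "payload": {"plan": [{"ax": 0, "ay": 0, "az": 0, "tx": 0.5, "ty": 40, "tz": 0, "grip": 1}, {"ax": 0, "ay": 0, "az": 0, "tx": 0.5, "ty": 80, "tz": 0, "grip": 1}, {"ax": 0, "ay": 0, "az": 0, "tx": 0.5, "ty": 115, "tz": 0, "grip": 1}, {"ax": 0, "ay": 0, "az": 0, "tx": 0.5, "ty": 138, "tz": 0, "grip": 1}, {"ax": 0, "ay": 0, "az": 0, "tx": 0.5, "ty": 138, "tz": 0, "grip": 1}, {"ax": 0, "ay": 0, "az": 0, "tx": 0.5, "ty": 138, "tz": 0, "grip": 1}, {"ax": 0, "ay": 0, "az": 0, "tx": 0.5, "ty": 138, "tz": 0, "grip": 1}, {"ax": 0, "ay": 0, "az": 0, "tx": 0.5, "ty": 138, "tz": 0, "grip": 1}], "squeeze": 40}}

```text
t: 8.4
position: [0.6069, -0.2008, 0.0458]
tool_rot: [-0.996, 1.489, -1.492]
wrist_force: [-0.2, 0.2, -0.4]
finger_gap: 0.0115
```

```bash
python3 -c "
from h import *
w=cap('wrist','w7'); st(); crop(w,'w7c',220,120,420,310,4)
"
```

```text
t 8.45 pos [ 0.6067 -0.2008  0.0456] yaw -22.42 tilt [-0.    -1.     0.002] F [-0.6  0.  -0.3] gap 0.0113
```

View pics/w7c.png

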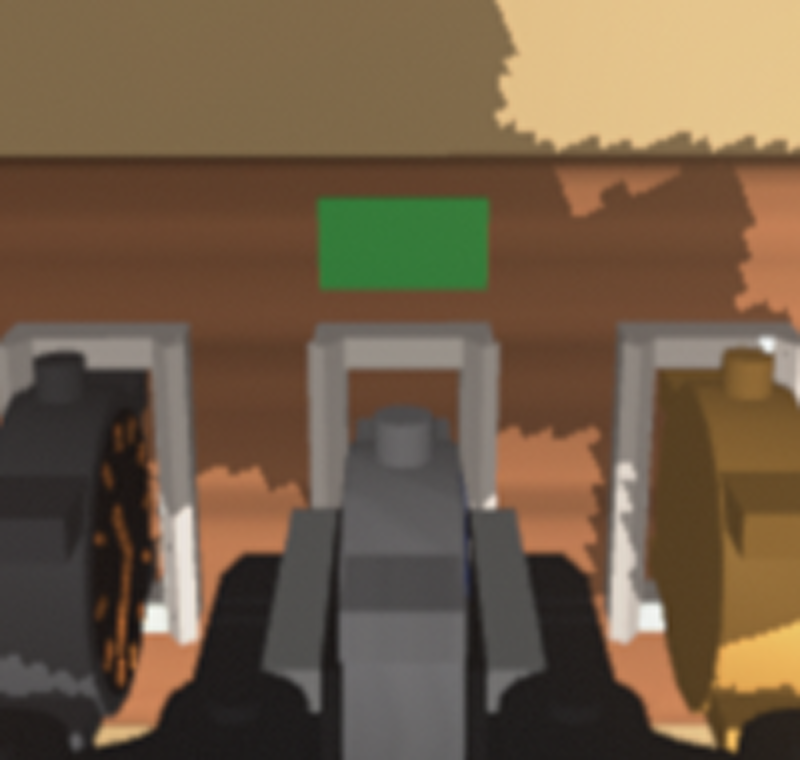

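{"api": "jog_arm", "payload": {"plan": [{"ax": 0, "ay": 0, "az": 0, "tx": 0, "ty": 5, "tz": 0, "grip": 1}, {"ax": 0, "ay": 0, "az": 0, "tx": 0, "ty": 10, "tz": 0, "grip": 1}, {"ax": 0, "ay": 0, "az": 0, "tx": 0, "ty": 13, "tz": 0, "grip": 1}, {"ax": 0, "ay": 0, "az": 0, "tx": 0, "ty": 16, "tz": 0, "grip": 1}, {"ax": 0, "ay": 0, "az": 0, "tx": 0, "ty": 18, "tz": 0, "grip": 1}, {"ax": 0, "ay": 0, "az": 0, "tx": 0, "ty": 19.5, "tz": 0, "grip": 1}, {"ax": 0, "ay": 0, "az": 0, "tx": 0, "ty": 19.5, "tz": 0, "grip": 1}, {"ax": 0, "ay": 0, "az": 0, "tx": 0, "ty": 19.5, "tz": 0, "grip": 1}, {"ax": 0, "ay": 0, "az": 0, "tx": 0, "ty": 19.5, "tz": 0, "grip": 1}], "squeeze": 40}}

```text
t: 9.35
position: [0.606, -0.2005, 0.0253]
tool_rot: [-0.998, 1.491, -1.491]
wrist_force: [-4.6, 1.6, 12.0]
finger_gap: 0.0112
```

```bash
python3 -c "
from h import *
w=cap('wrist','w8'); st(); crop(w,'w8c',220,120,420,310,4)
"
```

```text
t 9.4 pos [ 0.606  -0.2005  0.0253] yaw -22.41 tilt [ 0. -1. -0.] F [-5.2  0.9 11.4] gap 0.0113
```

View pics/w8c.png

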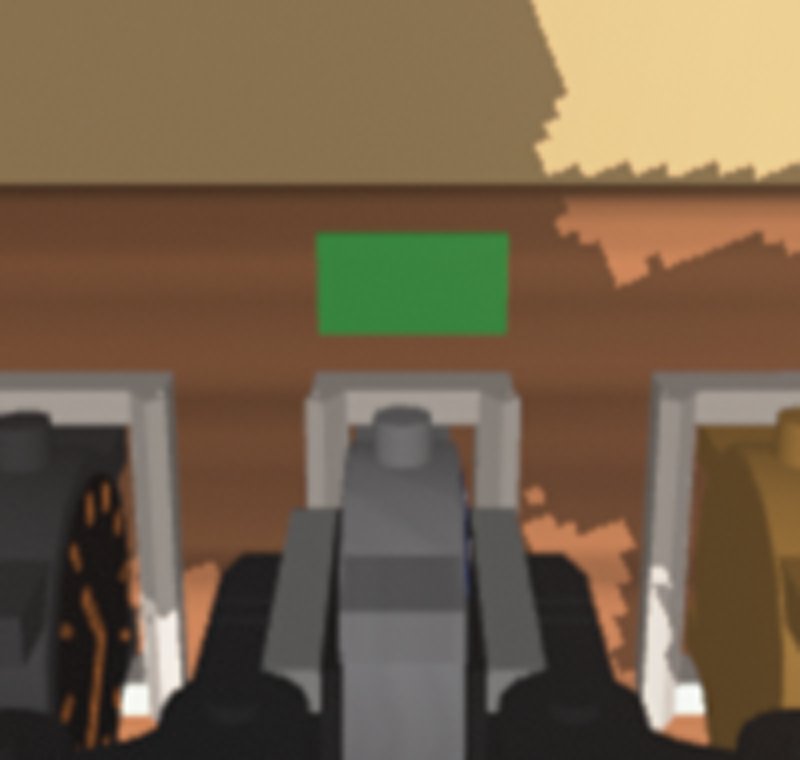

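{"api": "jog_arm", "payload": {"plan": [{"ax": 0, "ay": 0, "az": 0, "tx": 0, "ty": -0.8, "tz": 0.3, "grip": 1}, {"ax": 0, "ay": 0, "az": 0, "tx": 0, "ty": -0.8, "tz": 0.3, "grip": 0.85}, {"ax": 0, "ay": 0, "az": 0, "tx": 0, "ty": -0.8, "tz": 0.3, "grip": 0.75}, {"ax": 0, "ay": 0, "az": 0, "tx": 0, "ty": -0.8, "tz": 0.3, "grip": 0.7}, {"ax": 0, "ay": 0, "az": 0, "tx": 0, "ty": -0.8, "tz": 0.3, "grip": 0.7}, {"ax": 0, "ay": 0, "az": 0, "tx": 0, "ty": -0.8, "tz": 0.3, "grip": 0.7}], "squeeze": 40}}

```text
t: 10.0
position: [0.6062, -0.2006, 0.0254]
tool_rot: [-0.998, 1.491, -1.491]
wrist_force: [0.1, 0.1, 0.2]
finger_gap: 0.0255
```

```bash
python3 -c "
from h import *
w=cap('wrist','w9'); st(); crop(w,'w9c',220,120,420,310,4)
"
```

```text
t 10.05 pos [ 0.6063 -0.2006  0.0254] yaw -22.41 tilt [-0. -1. -0.] F [ 0.5  0.8 -0.1] gap 0.0253
```

View pics/w9c.png

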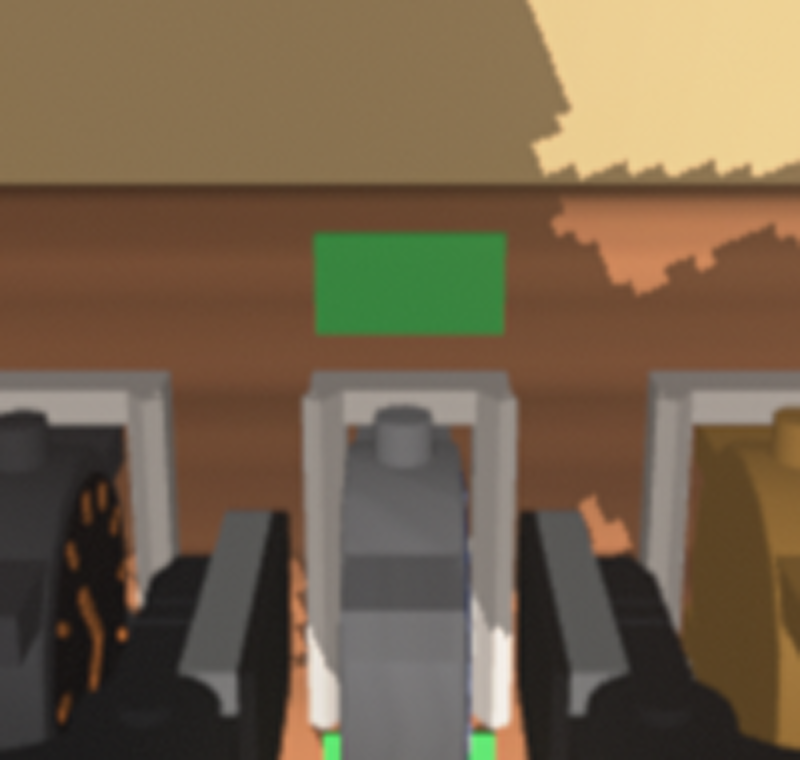

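{"api": "jog_arm", "payload": {"plan": [{"ax": 0, "ay": 0, "az": 0, "tx": 0, "ty": -15, "tz": 0, "grip": 0.7}, {"ax": 0, "ay": 0, "az": 0, "tx": 0, "ty": -45, "tz": 0, "grip": 0.7}, {"ax": 0, "ay": 0, "az": 0, "tx": 0, "ty": -75, "tz": 0, "grip": 0.65}, {"ax": 0, "ay": 0, "az": 0, "tx": 0, "ty": -75, "tz": 20, "grip": 0.65}, {"ax": 0, "ay": 0, "az": 0, "tx": 0, "ty": -75, "tz": 40, "grip": 0.65}, {"ax": 0, "ay": 0, "az": 0, "tx": 0, "ty": -75, "tz": 40, "grip": 0.65}, {"ax": 0, "ay": 0, "az": 0, "tx": 0, "ty": -75, "tz": 40, "grip": 0.65}, {"ax": 0, "ay": 0, "az": 0, "tx": 0, "ty": -75, "tz": 40, "grip": 0.65}, {"ax": 0, "ay": 0, "az": 0, "tx": 0, "ty": -75, "tz": 40, "grip": 0.65}], "squeeze": 40}}

```text
t: 10.95
position: [0.6428, -0.2157, 0.1007]
tool_rot: [-0.998, 1.491, -1.491]
wrist_force: [-0.1, -0.6, 1.4]
finger_gap: 0.0299
```

```bash
python3 -c "
from h import *
w=cap('wrist','w10'); st(); crop(w,'w10c',200,120,400,310,4)
s=cap('scene'); crop(s,'s10',170,180,270,280,6)
"
```

```text
t 11.0 pos [ 0.6429 -0.2157  0.1007] yaw -22.4 tilt [ 0. -1. -0.] F [ 0.6  0.5 -0.7] gap 0.0301
```

View pics/w10c.png

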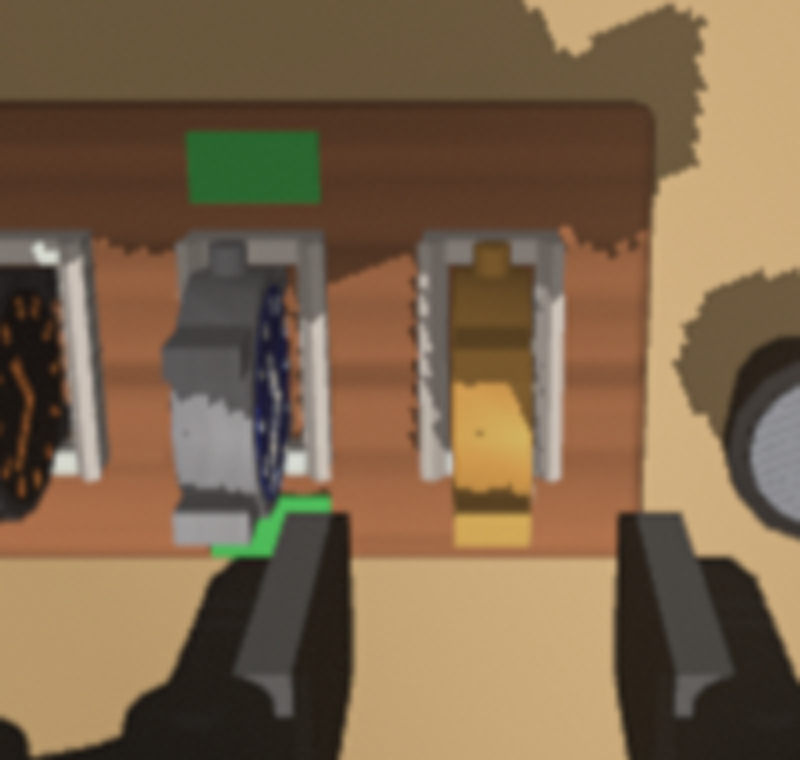

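View pics/s10.png

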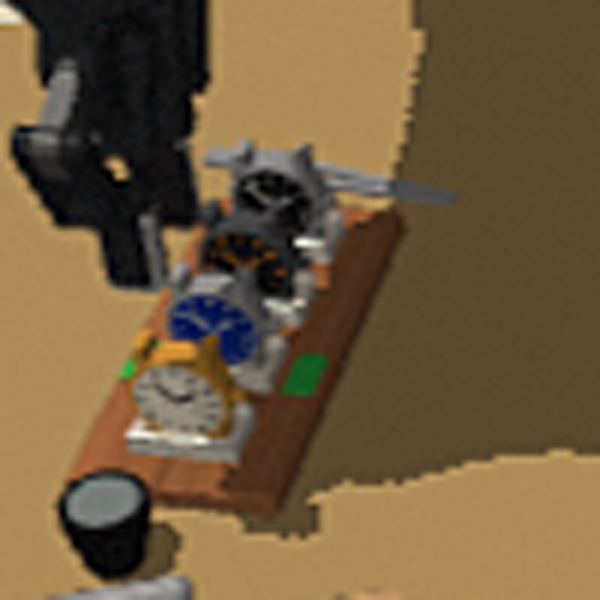

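{"api": "jog_arm", "payload": {"plan": [{"ax": 0, "ay": 0, "az": 0, "tx": 0, "ty": 10, "tz": 0.9, "grip": 0.7}, {"ax": 0, "ay": 0, "az": 0, "tx": 0, "ty": 30, "tz": 0.9, "grip": 0.7}, {"ax": 0, "ay": 0, "az": 0, "tx": 0, "ty": 50, "tz": 0.9, "grip": 0.7}, {"ax": 0, "ay": 0, "az": 0, "tx": 0, "ty": 65, "tz": 0.9, "grip": 0.7}, {"ax": 0, "ay": 0, "az": 0, "tx": 0, "ty": 74, "tz": 0.9, "grip": 0.7}, {"ax": 0, "ay": 0, "az": 0, "tx": 0, "ty": 74, "tz": 0.9, "grip": 0.7}, {"ax": 0, "ay": 0, "az": 0, "tx": 0, "ty": 74, "tz": 0.9, "grip": 0.7}, {"ax": 0, "ay": 0, "az": 0, "tx": 0, "ty": 74, "tz": 0.9, "grip": 0.7}], "squeeze": 40}}

```text
t: 11.85
position: [0.6447, -0.2164, 0.0274]
tool_rot: [-0.997, 1.49, -1.492]
wrist_force: [0.7, -0.2, 0.5]
finger_gap: 0.0257
```

```bash
python3 -c "
from h import *
w=cap('wrist','w11'); st(); crop(w,'w11c',220,120,420,310,4)
"
```

```text
t 11.9 pos [ 0.6447 -0.2163  0.0274] yaw -22.4 tilt [-0.    -1.     0.001] F [ 0.7 -0.8  0.1] gap 0.0256
```

View pics/w11c.png

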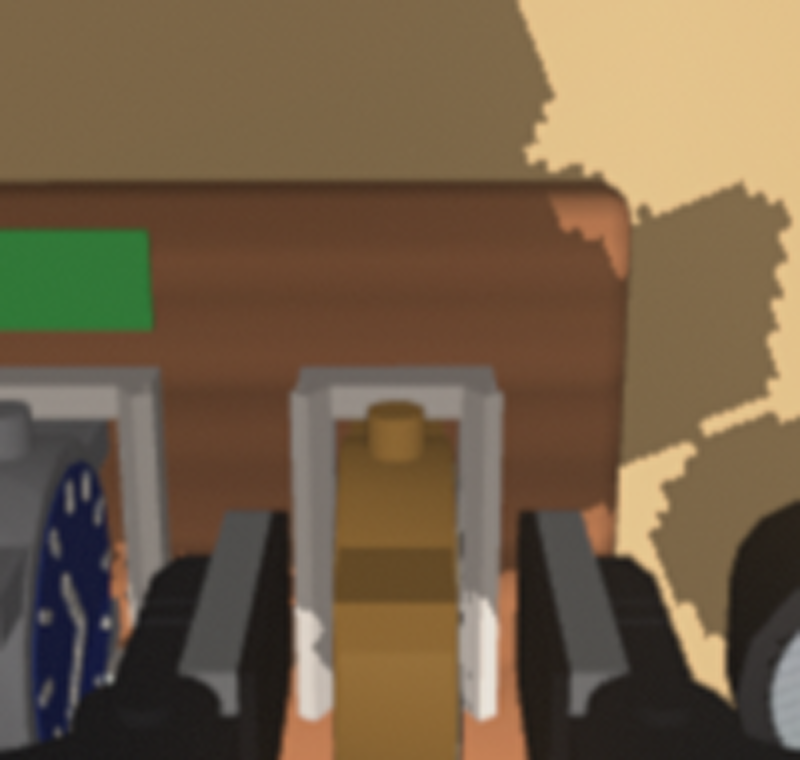

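{"api": "jog_arm", "payload": {"plan": [{"ax": 0, "ay": 0, "az": 0, "tx": 0, "ty": 1.5, "tz": -1.2, "grip": 0.7}, {"ax": 0, "ay": 0, "az": 0, "tx": 0, "ty": 1.5, "tz": -1.2, "grip": 0.7}, {"ax": 0, "ay": 0, "az": 0, "tx": 0, "ty": 1.5, "tz": -1.2, "grip": 0.8}, {"ax": 0, "ay": 0, "az": 0, "tx": 0, "ty": 1.5, "tz": -1.2, "grip": 0.85}, {"ax": 0, "ay": 0, "az": 0, "tx": 0, "ty": 1.5, "tz": -1.2, "grip": 1}, {"ax": 0, "ay": 0, "az": 0, "tx": 0, "ty": 1.5, "tz": -1.2, "grip": 1}, {"ax": 0, "ay": 0, "az": 0, "tx": 0, "ty": 1.5, "tz": -1.2, "grip": 1}, {"ax": 0, "ay": 0, "az": 0, "tx": 0, "ty": 1.5, "tz": -1.2, "grip": 1}], "squeeze": 40}}

```text
t: 12.7
position: [0.6431, -0.2158, 0.0251]
tool_rot: [-0.998, 1.491, -1.491]
wrist_force: [-2.7, 0.8, 6.1]
finger_gap: 0.0114
```

```bash
python3 -c "
from h import *
w=cap('wrist','w12'); st(); crop(w,'w12c',220,120,420,310,4)
"
```

```text
t 12.75 pos [ 0.643  -0.2158  0.0251] yaw -22.41 tilt [-0. -1.  0.] F [-2.1 -0.1  5.8] gap 0.0116
```

View pics/w12c.png

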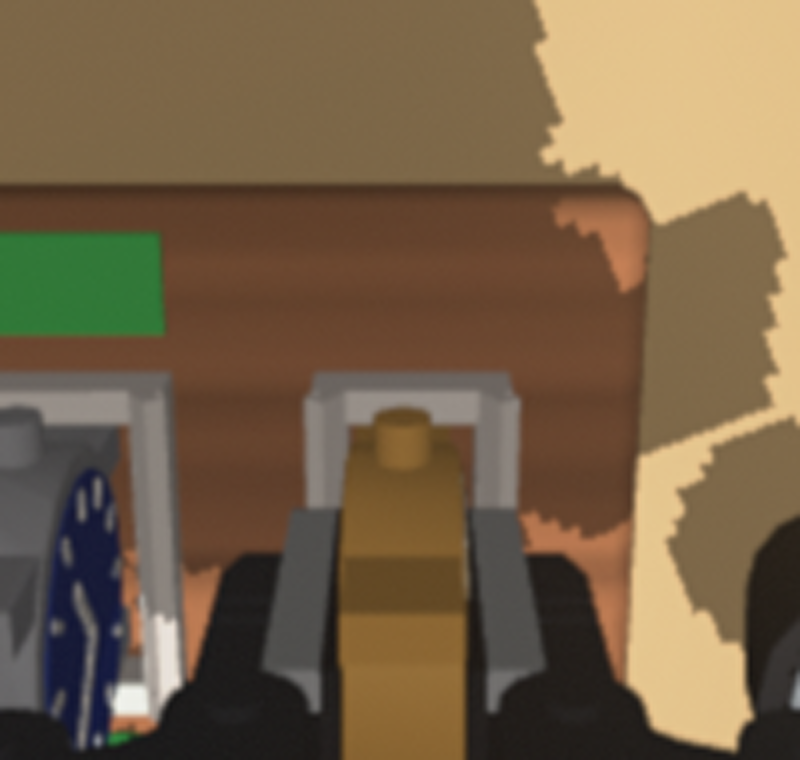

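{"api": "jog_arm", "payload": {"plan": [{"ax": 0, "ay": 0, "az": 0, "tx": 0, "ty": -10, "tz": 0, "grip": 1}, {"ax": 0, "ay": 0, "az": 0, "tx": 0, "ty": -30, "tz": 0, "grip": 1}, {"ax": 0, "ay": 0, "az": 0, "tx": 0, "ty": -70, "tz": 0, "grip": 1}, {"ax": 0, "ay": 0, "az": 0, "tx": 0, "ty": -110, "tz": 0, "grip": 1}, {"ax": 0, "ay": 0, "az": 0, "tx": 0, "ty": -150, "tz": 0, "grip": 1}, {"ax": 0, "ay": 0, "az": 0, "tx": 0, "ty": -175, "tz": 0, "grip": 1}, {"ax": 0, "ay": 0, "az": 0, "tx": 0, "ty": -175, "tz": 0, "grip": 1}, {"ax": 0, "ay": 0, "az": 0, "tx": 0, "ty": -175, "tz": 0, "grip": 1}, {"ax": 0, "ay": 0, "az": 0, "tx": 0, "ty": -175, "tz": 0, "grip": 1}], "squeeze": 40}}

```text
t: 13.65
position: [0.6424, -0.2157, 0.1989]
tool_rot: [-0.999, 1.492, -1.49]
wrist_force: [0.8, 0.0, -0.7]
finger_gap: 0.0113
```

```bash
python3 -c "
from h import *
w=cap('wrist','w13'); st(); crop(w,'w13c',200,100,400,310,3.5)
delta(.564,.1645,.2,-6.12)
"
```

```text
t 13.7 pos [ 0.6423 -0.2156  0.1987] yaw -22.4 tilt [ 0.    -1.    -0.002] F [ 0.2  0.2 -0.4] gap 0.0115
t [-321.6   -1.  -217.3] a [ 2.000e-03 -2.842e-01 -1.000e-04]
```

View pics/w13c.png

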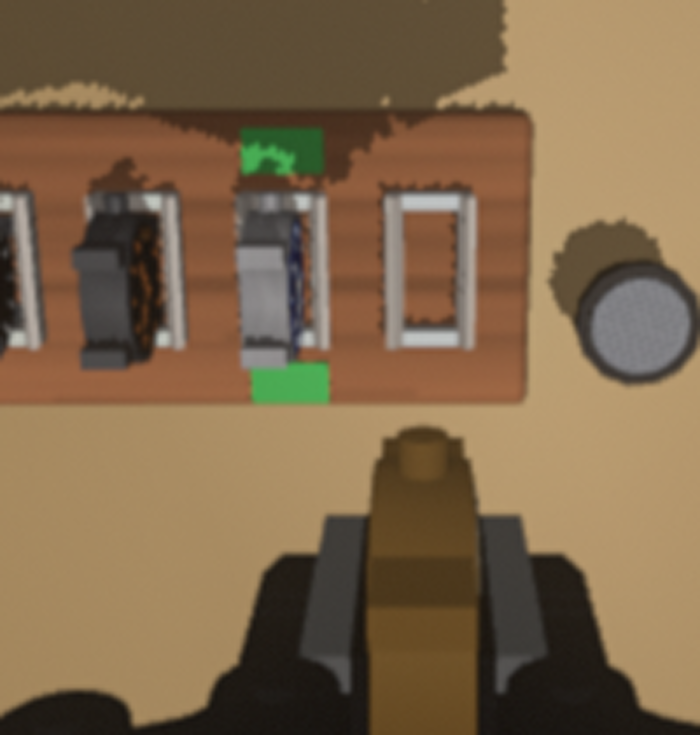

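{"api": "jog_arm", "payload": {"plan": [{"ax": 0, "ay": -0.1, "az": 0, "tx": -40, "ty": -2, "tz": -27, "grip": 1}, {"ax": 0, "ay": -0.284, "az": 0, "tx": -322, "ty": -2, "tz": -217, "grip": 1}, {"ax": 0, "ay": -0.284, "az": 0, "tx": -322, "ty": -2, "tz": -217, "grip": 1}, {"ax": 0, "ay": -0.284, "az": 0, "tx": -322, "ty": -2, "tz": -217, "grip": 1}, {"ax": 0, "ay": -0.284, "az": 0, "tx": -322, "ty": -2, "tz": -217, "grip": 1}, {"ax": 0, "ay": -0.284, "az": 0, "tx": -322, "ty": -2, "tz": -217, "grip": 1}, {"ax": 0, "ay": -0.284, "az": 0, "tx": -322, "ty": -2, "tz": -217, "grip": 1}, {"ax": 0, "ay": -0.284, "az": 0, "tx": -322, "ty": -2, "tz": -217, "grip": 1}, {"ax": 0, "ay": -0.284, "az": 0, "tx": -322, "ty": -2, "tz": -217, "grip": 1}, {"ax": 0, "ay": -0.284, "az": 0, "tx": -322, "ty": -2, "tz": -217, "grip": 1}, {"ax": 0, "ay": -0.284, "az": 0, "tx": -322, "ty": -2, "tz": -217, "grip": 1}, {"ax": 0, "ay": -0.284, "az": 0, "tx": -322, "ty": -2, "tz": -217, "grip": 1}], "squeeze": 40}}

```text
t: 14.9
position: [0.5654, 0.1631, 0.2016]
tool_rot: [-1.156, 1.289, -1.289]
wrist_force: [0.2, -0.2, -1.9]
finger_gap: 0.0113
```

{"api": "jog_arm", "payload": {"plan": [{"ax": 0, "ay": 0, "az": 0, "tx": 0, "ty": 0, "tz": 0, "grip": 1}, {"ax": 0, "ay": 0, "az": 0, "tx": 0, "ty": 0, "tz": 0, "grip": 1}, {"ax": 0, "ay": 0, "az": 0, "tx": 0, "ty": 0, "tz": 0, "grip": 1}, {"ax": 0, "ay": 0, "az": 0, "tx": 0, "ty": 0, "tz": 0, "grip": 1}], "squeeze": 40}}

```text
t: 15.3
position: [0.5651, 0.1645, 0.202]
tool_rot: [-1.156, 1.288, -1.288]
wrist_force: [0.6, 0.4, -0.9]
finger_gap: 0.0114
```

```bash
python3 -c "
from h import *
w=cap('wrist','w14'); st(); crop(w,'w14c',260,120,380,310,4)
delta(.5640,.1645,.1992,-6.12)
"
```

```text
t 15.35 pos [0.5651 0.1645 0.202 ] yaw -6.14 tilt [-0. -1.  0.] F [ 0.7 -0.  -0.2] gap 0.0113
t [ 0.1  2.8 -1.1] a [-0.0001 -0.0004 -0.    ]
```

View pics/w14c.png

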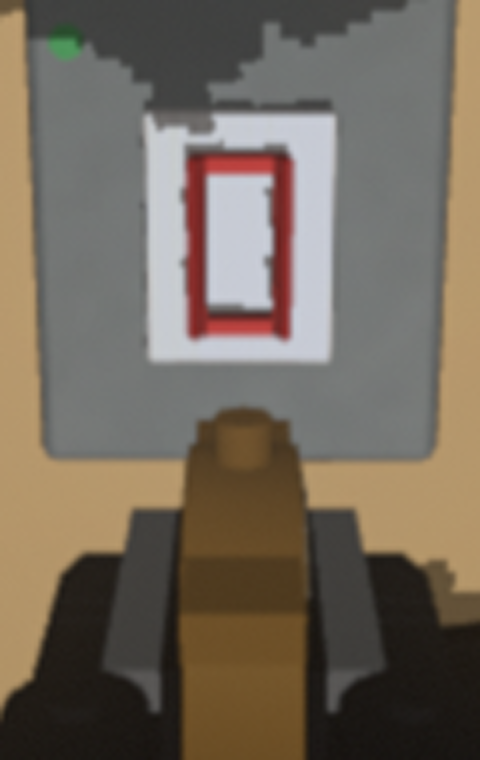

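{"api": "jog_arm", "payload": {"plan": [{"ax": 0, "ay": 0, "az": 0, "tx": 0, "ty": 40, "tz": -1.2, "grip": 1}, {"ax": 0, "ay": 0, "az": 0, "tx": 0, "ty": 80, "tz": -1.2, "grip": 1}, {"ax": 0, "ay": 0, "az": 0, "tx": 0, "ty": 115, "tz": -1.2, "grip": 1}, {"ax": 0, "ay": 0, "az": 0, "tx": 0, "ty": 139, "tz": -1.2, "grip": 1}, {"ax": 0, "ay": 0, "az": 0, "tx": 0, "ty": 139, "tz": -1.2, "grip": 1}, {"ax": 0, "ay": 0, "az": 0, "tx": 0, "ty": 139, "tz": -1.2, "grip": 1}, {"ax": 0, "ay": 0, "az": 0, "tx": 0, "ty": 139, "tz": -1.2, "grip": 1}, {"ax": 0, "ay": 0, "az": 0, "tx": 0, "ty": 139, "tz": -1.2, "grip": 1}, {"ax": 0, "ay": 0, "az": 0, "tx": 0, "ty": 139, "tz": -1.2, "grip": 1}], "squeeze": 40}}

```text
t: 16.25
position: [0.5645, 0.1648, 0.0641]
tool_rot: [-1.155, 1.287, -1.288]
wrist_force: [0.4, -0.5, -1.0]
finger_gap: 0.0114
```

```bash
python3 -c "
from h import *
w=cap('wrist','w15'); st(); crop(w,'w15c',240,130,400,320,4)
"
```

```text
t 16.3 pos [0.5644 0.1648 0.0639] yaw -6.15 tilt [-0.    -1.     0.001] F [-0.5 -0.5 -1.3] gap 0.0112
```

View pics/w15c.png

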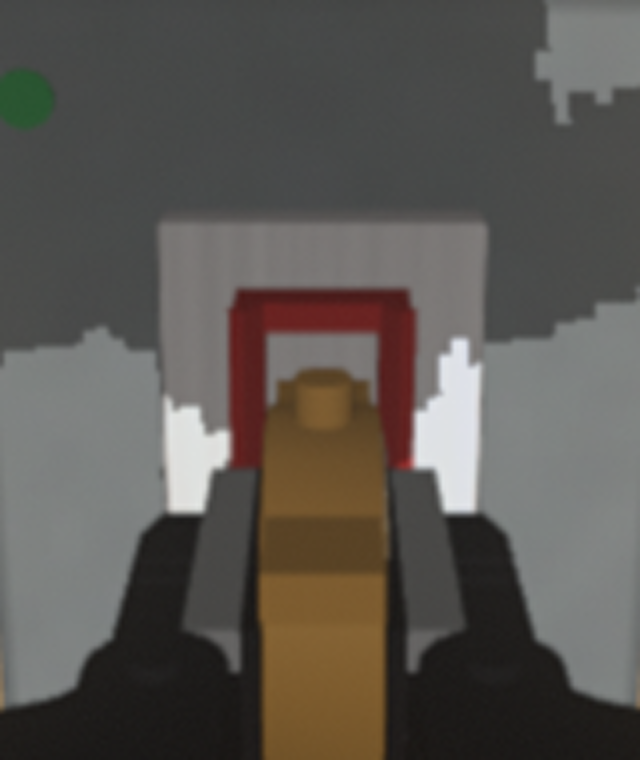

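{"api": "jog_arm", "payload": {"plan": [{"ax": 0, "ay": 0, "az": 0, "tx": 0, "ty": 5, "tz": 0, "grip": 1}, {"ax": 0, "ay": 0, "az": 0, "tx": 0, "ty": 10, "tz": 0, "grip": 1}, {"ax": 0, "ay": 0, "az": 0, "tx": 0, "ty": 13, "tz": 0, "grip": 1}, {"ax": 0, "ay": 0, "az": 0, "tx": 0, "ty": 16, "tz": 0, "grip": 1}, {"ax": 0, "ay": 0, "az": 0, "tx": 0, "ty": 18, "tz": 0, "grip": 1}, {"ax": 0, "ay": 0, "az": 0, "tx": 0, "ty": 19.5, "tz": 0, "grip": 1}, {"ax": 0, "ay": 0, "az": 0, "tx": 0, "ty": 19.5, "tz": 0, "grip": 1}, {"ax": 0, "ay": 0, "az": 0, "tx": 0, "ty": 19.5, "tz": 0, "grip": 1}, {"ax": 0, "ay": 0, "az": 0, "tx": 0, "ty": 19.5, "tz": 0, "grip": 1}], "squeeze": 40}}

```text
t: 17.2
position: [0.564, 0.1648, 0.0436]
tool_rot: [-1.156, 1.288, -1.288]
wrist_force: [0.4, 0.2, -1.5]
finger_gap: 0.0117
```

```bash
python3 -c "
from h import *
w=cap('wrist','w16'); st(); crop(w,'w16c',240,130,400,320,4)
"
```

```text
t 17.25 pos [0.564  0.1648 0.0436] yaw -6.13 tilt [-0. -1.  0.] F [ 0.6 -0.6  0.3] gap 0.0114
```

View pics/w16c.png

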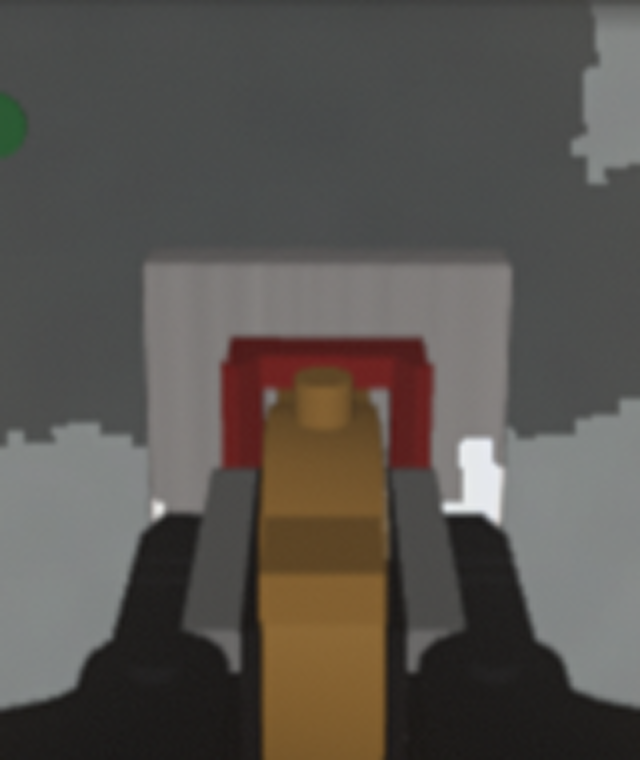

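{"api": "jog_arm", "payload": {"plan": [{"ax": 0, "ay": 0, "az": 0, "tx": 0, "ty": 0.8, "tz": 0, "grip": 1}, {"ax": 0, "ay": 0, "az": 0, "tx": 0, "ty": 0.8, "tz": 0, "grip": 1}, {"ax": 0, "ay": 0, "az": 0, "tx": 0, "ty": 0.8, "tz": 0, "grip": 1}], "squeeze": 40}}

```text
t: 17.55
position: [0.5641, 0.1648, 0.0431]
tool_rot: [-1.156, 1.287, -1.288]
wrist_force: [-0.9, -1.2, 6.3]
finger_gap: 0.0116
```

Contact with the floor (6 N). Release.

{"api": "jog_arm", "payload": {"plan": [{"ax": 0, "ay": 0, "az": 0, "tx": 0, "ty": -0.4, "tz": 0, "grip": 0.85}, {"ax": 0, "ay": 0, "az": 0, "tx": 0, "ty": -0.4, "tz": 0, "grip": 0.75}, {"ax": 0, "ay": 0, "az": 0, "tx": 0, "ty": -0.4, "tz": 0, "grip": 0.65}, {"ax": 0, "ay": 0, "az": 0, "tx": 0, "ty": -0.4, "tz": 0, "grip": 0.6}, {"ax": 0, "ay": 0, "az": 0, "tx": 0, "ty": -0.4, "tz": 0, "grip": 0.6}, {"ax": 0, "ay": 0, "az": 0, "tx": 0, "ty": -10, "tz": 0, "grip": 0.6}, {"ax": 0, "ay": 0, "az": 0, "tx": 0, "ty": -40, "tz": 0, "grip": 0.6}, {"ax": 0, "ay": 0, "az": 0, "tx": 0, "ty": -80, "tz": 0, "grip": 0.6}, {"ax": 0, "ay": 0, "az": 0, "tx": 0, "ty": -120, "tz": 0, "grip": 0.6}, {"ax": 0, "ay": 0, "az": 0, "tx": 0, "ty": -160, "tz": 0, "grip": 0.6}, {"ax": 0, "ay": 0, "az": 0, "tx": 0, "ty": -160, "tz": 0, "grip": 0.6}, {"ax": 0, "ay": 0, "az": 0, "tx": 0, "ty": -160, "tz": 0, "grip": 0.6}], "squeeze": 40}}

```text
t: 18.75
position: [0.5643, 0.1648, 0.2041]
tool_rot: [-1.155, 1.286, -1.288]
wrist_force: [0.9, -0.3, -0.5]
finger_gap: 0.0342
```

```bash
python3 -c "
from h import *
w=cap('wrist','w17'); st(); crop(w,'w17c',260,120,380,240,5)
s=cap('scene'); 
a=cv2.resize(s['pixels'][180:280,170:270,::-1],None,fx=4,fy=4,interpolation=2);b=cv2.resize(s['pixels'][150:250,300:400,::-1],None,fx=4,fy=4,interpolation=2)
cv2.imwrite('pics/s17.png',np.hstack([a,b]))
"
```

```text
t 18.8 pos [0.5638 0.1646 0.2028] yaw -6.14 tilt [ 0. -1.  0.] F [ 0.3  0.3 -0.6] gap 0.0344
```

View pics/w17c.png

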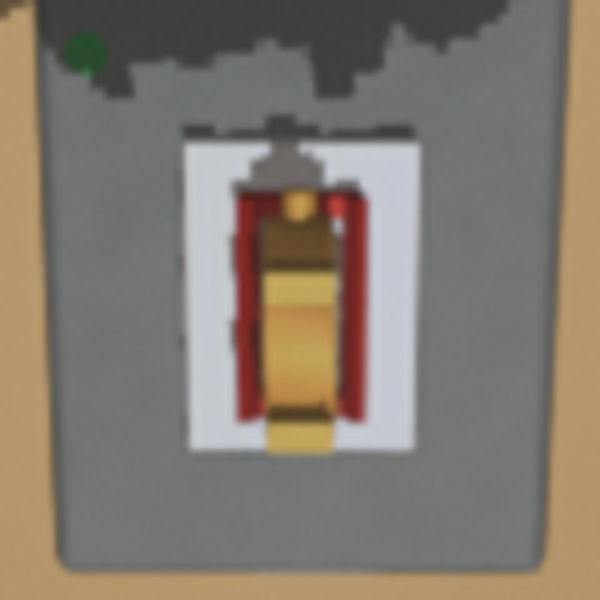

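View pics/s17.png

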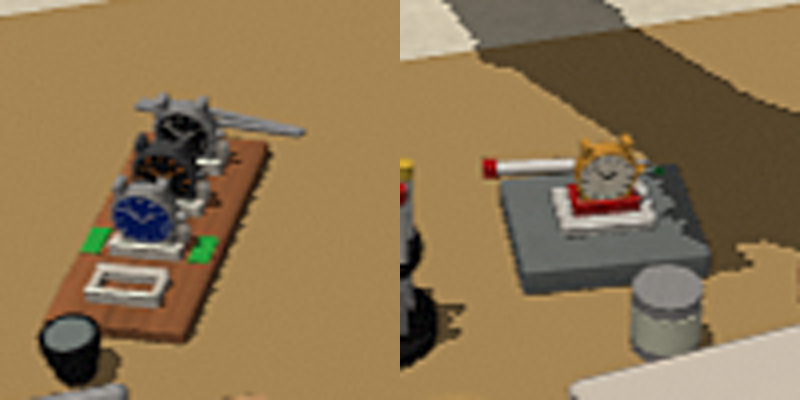

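Both watches stand upright in their slots: the blue one between the two green tags, the gold one in the red slot. The dials face as before and the other things look undisturbed. The gripper is clear, so I'm handing the job in.

```bash
python3 -c "
from workcell import order
print(order.sign_off())"
```

```text
the job is handed in; nothing more can be done
None
```

The job is done and handed in at about 19 s of the 64 s allowed. I moved the blue watch from the timing stand to the rack bay with the green tags. Then I moved the gold watch from the rack into the stand's red slot.

- **Seating:** The last scene and wrist pictures show both watches upright in their slots, with dials facing the same way as before. At release the tool stood at the height expected for each slot floor. I felt light contact there, about 12 N for the blue watch and 6 N for the gold.
- **Centring:** The blue watch sits roughly 1 mm off the middle of its slot, within the 2 mm of play. There was a sideways force of about 5 N as it went in, which was gone after release.
- **Surroundings:** The two black watches, the loupe, the tweezers, the tin and the screwdriver look unmoved in the last scene crops. The red look-alike, the ball dish and the parts tray were outside those crops. The arm never went low near them, but I did not check them at the end.
- **Calibration:** The top and wrist cameras disagreed by about 2 mm, so I aligned by comparing wrist pictures of the two slots.

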